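# Swap the titrator's drying cartridge and load the reagent bay

### The arm

A 7-joint arm with a two-finger parallel gripper is mounted at the origin on the work surface. World frame = base frame: x ahead of the robot, y to its left, z up, the work surface at z = 0. Lengths are in m, angles in rad, forces in N, time in s.
With the tool pointing down it reaches from about 0.4 to 0.85 m from the base axis. Payload 10.4 kg.
Tool frame: the origin (TCP) lies at the very end of the fingers, on their centre line; the grasp point (between the pads) lies 19 mm behind it; z points along the fingers, y is the line along which they close (so a half turn about z gives the same grasp; the last joint's range is limited). The gripper opens to 87 mm and grips with 3 to 60 N. Pads are 19 mm wide; open, the fingers measure 117 mm over their backs; the gripper's body (75 mm by 190 mm) begins 51 mm behind the grasp point.
Start: joints at [1.215, 0.332, -0.065, 1.46, 0.022, 1.35, -0.088], TCP at [0.204, -0.591, 0.223] pointing down, gripper open.
Joint ranges: [-2.6, 2.6], [-0.5, 2.12], [-1.47, 1.34], [0.16, 2.42], [-1.27, 4.41], [0.06, 2.06], [-2.6, 2.6]. Speed limits (rad/s): [2.22, 2.22, 2.79, 2.79, 3.14, 3.14, 3.14].

### API

Orientations are given as a unit quaternion [x, y, z, w].
In Python, from bench import r gives the robot as it stands.
- The arm moves only by the shell command python3 -m crank 'ROWS' [FORCE]. ROWS is JSON, a list that holds one entry, the list of rows, each a list of 5 numbers: the shift along the tool's x, y, z in mm, then the turn about the tool's z in degrees, then the opening, from -1 (shut) to 1 (fully open). A call has 1 to 20 rows; each row is the pose to reach, as a shift and turn from the pose commanded when the call began, along the tool's axes at that moment; what a row does not reach only later rows make up. A row lasts 1/10 s, in which the tool goes at most 50 mm and 8.59 degrees, less where a joint would pass 70% of its speed; a pose out of reach is approached as far as the arm can. A call with a gripper value outside its range is refused whole. The fingers move at their own pace and stop on an object; FORCE is the grip in N (left out, the last holds). Time passes only in rows, so rows that repeat a pose let the fingers close. It gives the time, the measured TCP pose, the force, the opening and the grip force at its end, in the units of the state.
- r.read_state(): the state, without advancing time (a new reading comes with each control period).
- r.camera(name): name is "side" or "top" or "wrist"; returns a dict with "image" (384x512x3 uint8, red, green, blue), "vfov" (degrees; the focal length in pixels is half the picture's height over the tangent of half this angle, whatever the lens; pixels are square), "cx", "cy" (the principal point, pixels), "eye" and "attitude" of the camera in the world. Camera axes: x right, y down, z forward; pixel columns grow to the right and rows downward; lengths in m; the calibration is good to about 2 mm. A picture is of the moment at which its call begins. There is no depth.
- r.close_job(): hands the job in; it is judged then, once.
The state is a dict: "time": time; "joint_positions": joint angles; "joint_vel": joint speeds; "joint_torque": joint torques, N m; "ee_pos": TCP position; "eef_rot": TCP orientation; "ft_force": force on the tool from outside, world axes, zero at the start; "torque": the same for the moment, N m; "width": finger opening in m; "grip_force": force on a finger pad.
Only numpy, scipy, OpenCV 4.12 (cv2) and the standard library are available. Lean on these libraries where they do the work, as an engineer would, in place of code of your own. Each camera call takes 0.05 s, during which the arm holds its last target. There are 200 camera calls.

### The job

Get the titrator ready: unlock the spent drying cartridge from the air dryer, put it in the white tray, then lock the new cartridge in its place (push in against the spring, quarter turn clockwise, let it rise until it seats). Slide every reagent bottle on the bench, upright, into a berth of its own in the bottle bay until it pushes the roller arm aside and keeps that berth's switch tripped. Knock no bottle over and leave the other things on the bench where they are.

Things in the scene. Friction and masses are not known exactly. Their poses are not given: they have to be found in the camera images.
- bottle1: Squat amber reagent bottle, blue round screw cap, upright; 70 mm diameter up to 72 mm height, shoulder to 86, cap 54 mm diameter from 90 to 118 mm height; 0.35 to 0.6 kg. Origin at the centre of its underside, z up. Two to four such bottles stand on the bench; an absent one reads None.
- bottle2: Squat amber reagent bottle, blue round screw cap, upright; 70 mm diameter up to 72 mm height, shoulder to 86, cap 54 mm diameter from 90 to 118 mm height; 0.35 to 0.6 kg. Origin at the centre of its underside, z up. Two to four such bottles stand on the bench; an absent one reads None.
- bottle3: Squat amber reagent bottle, blue round screw cap, upright; 70 mm diameter up to 72 mm height, shoulder to 86, cap 54 mm diameter from 90 to 118 mm height; 0.35 to 0.6 kg. Origin at the centre of its underside, z up. Two to four such bottles stand on the bench; an absent one reads None.
- bottle4: Squat amber reagent bottle, blue round screw cap, upright; 70 mm diameter up to 72 mm height, shoulder to 86, cap 54 mm diameter from 90 to 118 mm height; 0.35 to 0.6 kg. Origin at the centre of its underside, z up. Two to four such bottles stand on the bench; an absent one reads None.
- bay: Bottle bay fixed to the bench: tray with four berths, open at the front (-x side). Origin on the bench under its middle; x into the berths, y left. Floor 6 mm thick from x = -45 mm; white dividers 26 mm high from x = -44 mm leave 80 mm clear per berth, 100 mm apart; back wall face at x = 66 mm, 66 mm high. A grey roller lever switch (up to 48 mm high) sits on the divider left of each berth.
- berth1 (a point): Berth 1 of the bay (1 rightmost, 4 leftmost): point on its floor, 6 mm above the bench, where the centre of a bottle's underside is when it touches the back wall midway between the dividers. x into the berth, y left. Rest position of the roller's axis: 1 mm further in, 23 mm left; top at 67 mm height. A bottle lowered from above would land on the roller, so slide it in from the front.
- switch1 (a joint): Roller arm of berth 1's switch, rad: 0 free, grows as the roller is pushed sideways (left, out of the berth); springs back when let go, about 1 N at the roller. Tripped beyond 0.32. The arm, level 52 mm above the bench, is pivoted on the left divider and points inwards. A bottle midway in the berth reads 0.35 when 14 mm short of the back wall and about 0.49 at the wall.
- berth2 (a point): Berth 2 of the bay (1 rightmost, 4 leftmost): point on its floor, 6 mm above the bench, where the centre of a bottle's underside is when it touches the back wall midway between the dividers. x into the berth, y left. Rest position of the roller's axis: 1 mm further in, 23 mm left; top at 67 mm height. A bottle lowered from above would land on the roller, so slide it in from the front.
- switch2 (a joint): Roller arm of berth 2's switch, rad: 0 free, grows as the roller is pushed sideways (left, out of the berth); springs back when let go, about 1 N at the roller. Tripped beyond 0.32. The arm, level 52 mm above the bench, is pivoted on the left divider and points inwards. A bottle midway in the berth reads 0.35 when 14 mm short of the back wall and about 0.49 at the wall.
- berth3 (a point): Berth 3 of the bay (1 rightmost, 4 leftmost): point on its floor, 6 mm above the bench, where the centre of a bottle's underside is when it touches the back wall midway between the dividers. x into the berth, y left. Rest position of the roller's axis: 1 mm further in, 23 mm left; top at 67 mm height. A bottle lowered from above would land on the roller, so slide it in from the front.
- switch3 (a joint): Roller arm of berth 3's switch, rad: 0 free, grows as the roller is pushed sideways (left, out of the berth); springs back when let go, about 1 N at the roller. Tripped beyond 0.32. The arm, level 52 mm above the bench, is pivoted on the left divider and points inwards. A bottle midway in the berth reads 0.35 when 14 mm short of the back wall and about 0.49 at the wall.
- berth4 (a point): Berth 4 of the bay (1 rightmost, 4 leftmost): point on its floor, 6 mm above the bench, where the centre of a bottle's underside is when it touches the back wall midway between the dividers. x into the berth, y left. Rest position of the roller's axis: 1 mm further in, 23 mm left; top at 67 mm height. A bottle lowered from above would land on the roller, so slide it in from the front.
- switch4 (a joint): Roller arm of berth 4's switch, rad: 0 free, grows as the roller is pushed sideways (left, out of the berth); springs back when let go, about 1 N at the roller. Tripped beyond 0.32. The arm, level 52 mm above the bench, is pivoted on the left divider and points inwards. A bottle midway in the berth reads 0.35 when 14 mm short of the back wall and about 0.49 at the wall.
- socket_mouth (a point): Centre of the mouth of the bayonet socket, 72 mm above the bench, in the top of the air dryer (white fixed box, 150 x 130 x 70 mm). x axis (either way) = line of the two entry slots, 18 mm wide, 86 mm across, each marked by one black bar. Bore 56 mm. The spring plate meets the cartridge foot 8 mm below the mouth (6 N); hard stop 26 mm below (12 N).
- socket_lock (a point): Where the origin of a locked, seated cartridge is: 12 mm below the mouth. x axis (either way) = line of lugs and wing when locked, 80 degrees clockwise from the slots (seen from above), marked by two bars. The lugs turn only while the foot is 17 to 26 mm below the mouth, between stops at both ends; released at the lock end, the spring lifts them into notches. Unlock: push, turn back, let rise.
- spent_cartridge: Spent drying cartridge, at the start locked in the dryer's socket. Tube 48 mm in diameter, 125 mm tall over all; at the foot two lugs along its x axis, 10 mm wide, 6 mm high, 68 mm across; on top a wing grip 56 mm long (along x, in line with the lugs), 16 mm thick (y), from 95 to 125 mm above the foot. 0.16 kg. Origin at the centre of the foot, z up.
- new_cartridge: New drying cartridge, at the start standing on the bench; same shape. Tube 48 mm in diameter, 125 mm tall over all; at the foot two lugs along its x axis, 10 mm wide, 6 mm high, 68 mm across; on top a wing grip 56 mm long (along x, in line with the lugs), 16 mm thick (y), from 95 to 125 mm above the foot. 0.16 kg. Origin at the centre of the foot, z up.
- spent_tray: White open tray fixed on the bench, 120 x 120 mm, 35 mm high, wall 4 mm, for the spent cartridge. Origin at the centre of its underside.
- beaker: A glass beaker: a bystander, to be left where it is.
- wash_bottle: A white plastic bottle: a bystander, to be left where it is.
- tip_box: A white pipette tip box, 120 x 85 x 60 mm: a bystander, to be left where it is.
- sample_jar: A small glass jar with a white cap, 70 mm tall: a bystander, to be left where it is.
- spatula: A thin steel spatula, 180 mm long, lying: a bystander, to be left where it is.

How it is judged:
By the outcome, as a careful person would: the job done as asked, in the order asked, and still so for the second after the job is handed in, with the robot touching nothing.
Of bottle1, bottle2, bottle3, bottle4 only 2 to 4 are there at a start; the rules pass over those that are not, and their reading is None.
At some moment in a run one of bottle1, bottle2, bottle3, bottle4 may be knocked a few centimetres aside while the robot is not near it.
It also fails if it takes over 210 s, if anything falls off the work surface, if the arm or the gripper's body presses on something with over 40 N, if the wrist force passes 120 N, or if a joint passes its speed limit or range.

## Working session

There is one attempt and no reset: what is moved stays moved. The work goes in short steps, Python scripts to look and compute and a shell command to move; the robot and the scene stay as the last step left them, time stands still between calls to the robot, and variables do not carry over. Pictures are saved under pics/ and viewed, at most 17 in all, crops included, and the job is handed in when it is done.

```bash
ls; mkdir -p pics
python3 - <<'E'
from bench import r
import cv2
s=r.read_state(); print({k:(v if not hasattr(v,'tolist') else v.tolist()) for k,v in s.items()})
for n in ["top","side"]:
    c=r.camera(n); cv2.imwrite(f"pics/{n}0.png",c["image"][:,:,::-1]); print(n,c["vfov"],c["cx"],c["cy"],c["eye"],c["attitude"])
E
```

```text
pics
{'time': 0.0, 'joint_positions': [1.2154103020843685, 0.3328688400133712, -0.06470213393511479, 1.4609082790376073, 0.021594541446188602, 1.349890455252769, -0.08852610254833254], 'joint_vel': [-0.0009183175072191614, 0.0001739356970545463, -0.0002388816370257069, 0.00020161731320519726, 0.0007245800631713743, -0.0015967768121022375, -0.0009811865539998614], 'joint_torque': [-0.0006971115908527281, -62.32485294342041, 0.023830077261663973, -38.988826274871826, -0.06164562189951539, 0.03969156299717724, 8.379628297916497e-05], 'ee_pos': [0.2040509378521054, -0.5903607322287985, 0.22177160522960124], 'eef_rot': [0.9861887717262992, 0.16562376230894854, -0.00014208610005956917, -0.000675048992649319], 'ft_force': [0.3897700293393603, -0.25020070434393493, -0.87549920339769], 'torque': [0.039946331858697406, 0.02867436579732231, -0.002799994428723989], 'grip_force': 0.0, 'width': 0.08723303085523824}
top 57.28821258040434 252.90534640477284 188.6211491250898 [0.45524045 0.0296534  1.09900323] [ 0.71148429 -0.70211249  0.02381768 -0.01615159]
side 46.05370277883474 250.47306890157213 192.82649544543108 [-0.09185734  0.83257051  0.89285762] [-0.29769849  0.85229487 -0.40823641  0.1353222 ]
```

View pics/top0.png

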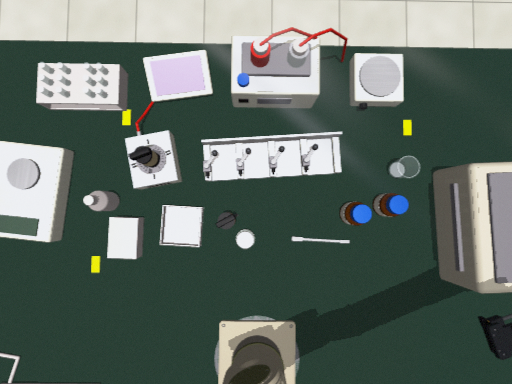

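View pics/side0.png

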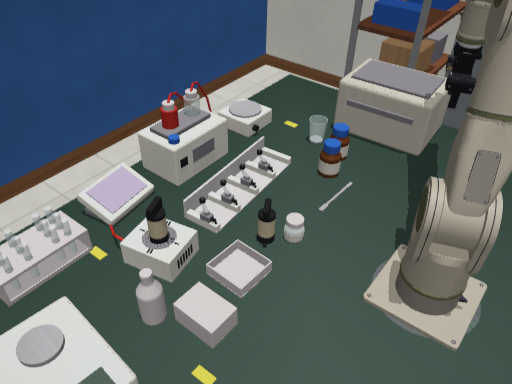

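Top view: two bottles, with caps at about (360,213) and (397,204). The dryer is at (153,158), the tray at (181,226), the new cartridge at (226,219), the sample jar at (245,239), the spatula at (320,240) and the bay at (272,157).

```bash
cat > h.py <<'E'
import numpy as np, cv2
from bench import r
from scipy.spatial.transform import Rotation as R
def shot(n,name=None):
    c=r.camera(n)
    if name: cv2.imwrite(f"pics/{name}.png",c["image"][:,:,::-1])
    return c
def f(c): return c["image"].shape[0]/2/np.tan(np.radians(c["vfov"])/2)
def ray(c,u,v,z):
    d=R.from_quat(c["attitude"]).apply([(u-c["cx"])/f(c),(v-c["cy"])/f(c),1]); e=np.array(c["eye"])
    return e+d*(z-e[2])/d[2]
def proj(c,p):
    q=R.from_quat(c["attitude"]).inv().apply(np.array(p)-c["eye"]); return np.array([c["cx"]+f(c)*q[0]/q[2],c["cy"]+f(c)*q[1]/q[2]])
def blobs(mask,amin=20):
    n,l,s,ce=cv2.connectedComponentsWithStats(mask.astype(np.uint8)); 
    return [(s[i,4],ce[i],cv2.minAreaRect(np.argwhere(l==i)[:,::-1].astype(np.float32))) for i in range(1,n) if s[i,4]>=amin]
def rgb(c): return [c["image"][:,:,i].astype(int) for i in range(3)]
def delta(p,yaw=None):
    "mm shift along tool axes from present pose to world point p (TCP); tool-z turn so that tool y lies along yaw(deg)"
    s=r.read_state(); T=R.from_quat(s["eef_rot"]); d=T.inv().apply(np.array(p)-s["ee_pos"])*1000
    y=T.apply([0,1,0]); a=np.degrees(np.arctan2(y[1],y[0])); t=None
    if yaw is not None: t=-((yaw-a+90)%180-90)
    return d.round(1),"yaw",round(a,1),"turn",t
E
python3 - <<'E'
from h import *
c=shot("top"); R_,G,B=rgb(c)
print(proj(c,[0,0,0]))
for a,ce,b in blobs((B>120)&(R_<90)): print("blue",a,ce,ray(c,*ce,.118))
for a,ce,b in blobs((R_<70)&(G<70)&(B<70)&(abs(G-R_)<12)&(abs(B-R_)<12),30): print("dark",a,ce,b)
for n,u,v,z in [("newwing",226,219,.125),("spentwing",150,155,.18),("tray",181,226,.03),("jar",245,239,.07)]: print(n,ray(c,u,v,z))
# bay: white mask outline
W=(R_>170)&(G>170)&(B>170)
for a,ce,b in blobs(W,200): print("white",a,ce,b)
im=c["image"][100:270,100:440,::-1]; im=np.vstack([im[:,:170],im[:,170:]])
cv2.imwrite("pics/t1.png",cv2.resize(c["image"][105:265,115:315,::-1],None,fx=3.7,fy=3.7,interpolation=cv2.INTER_CUBIC))
E
```

```text
[256.65620035 358.1507351 ]
blue 106 [242.90566038  79.26415094] [0.82198874 0.05184945 0.118     ]
blue 299 [398.50501672 204.21404682] [ 0.47261887 -0.38907495  0.118     ]
blue 294 [361.79251701 213.33333333] [ 0.44580842 -0.28575301  0.118     ]
dark 30 [327.16666667  57.26666667] ((327.4520263671875, 57.236000061035156), (2.4149534702301025, 13.326967239379883), 79.69515228271484)
dark 38 [243.26315789 100.5       ] ((243.5, 100.5), (3.0, 9.0), 90.0)
dark 67 [361.91044776 106.41791045] ((362.0, 106.5), (12.0, 7.0), -0.0)
dark 276 [141.86231884 154.70652174] ((140.5, 155.0), (16.0, 21.0), 90.0)
dark 34 [156.20588235 161.05882353] ((155.37844848632812, 161.011474609375), (6.501940727233887, 14.832551956176758), 28.300758361816406)
dark 289 [454.03806228 226.95847751] ((453.9644470214844, 227.00253295898438), (86.35142517089844, 3.491105079650879), 85.91438293457031)
dark 171 [225.88888889 219.28070175] ((226.37869262695312, 218.50888061523438), (14.153847694396973, 24.15384864807129), 67.38013458251953)
dark 1017 [497.97443461 335.1179941 ] ((495.9447937011719, 337.1703796386719),
[... 1594 characters left out ...]
e 1876 [483.90831557 215.76812367] ((492.9322814941406, 222.03683471679688), (117.24067687988281, 40.183013916015625), 88.02507019042969)
white 1388 [182.5518732  224.68011527] ((181.26551818847656, 225.4862060546875), (38.87397766113281, 39.69608688354492), 3.3664608001708984)
white 1188 [122.31228956 237.59848485] ((122.32044982910156, 237.59103393554688), (29.1635684967041, 40.59928512573242), 2.862405300140381)
white 237 [244.71729958 239.32489451] ((244.80001831054688, 239.60000610351562), (17.076295852661133, 16.443843841552734), 18.43494987487793)
white 963 [234.57320872 339.93354102] ((236.24789428710938, 337.5020446777344), (43.488502502441406, 88.40286254882812), 45.47350311279297)
```

View pics/t1.png

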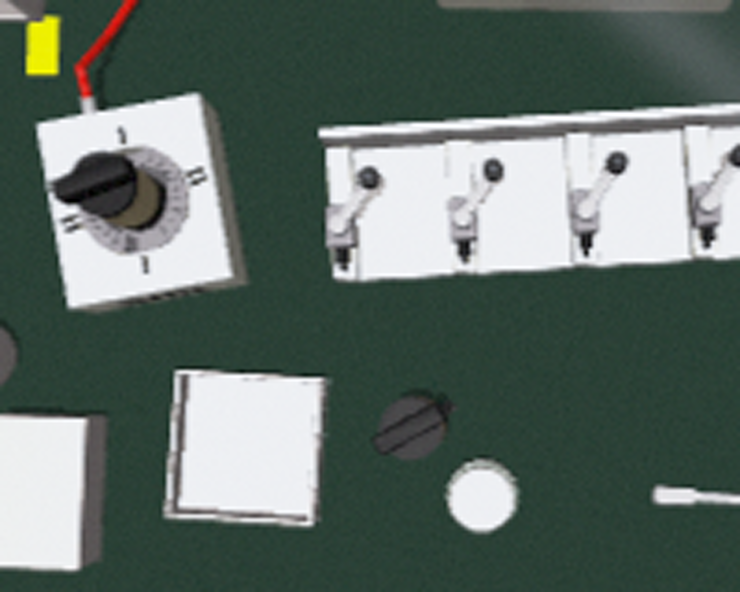

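The crop shows the socket's single bars at (123,134) and (145,265), and its double bars at (70,224) and (197,176). The spent wing lies along the double-bar line. The new wing runs from (375,443) to (450,403).

Run:
```python
from h import *
c=shot("top")
P=lambda u,v,z: ray(c,115+(u+.5)/3.7-.5,105+(v+.5)/3.7-.5,z)[:2]
def line(a,b,z):
    p,q=P(*a,z),P(*b,z); d=q-p; return ((p+q)/2).round(4),round(np.degrees(np.arctan2(d[1],d[0])),1)
print("slot",line((123,134),(145,265),.071)); print("lock",line((70,224),(197,176),.071))
print("spent wing",line((57,193),(137,172),.185)); print("new wing",line((375,443),(450,403),.125))
print("tray",line((180,373),(313,522),.035),line((322,380),(168,517),.035))
for b in [(0.4726,-.3891),(.4458,-.2858)]: pass
print("rollers",[P(*q,.067).round(4) for q in [(370,178),(493,170),(617,161),(739,155)]])
print("dock",P(341,279,.006),P(740,257,.006), "wall",P(320,134,.066))
s=c and shot("side"); 
R_,G,B=rgb(s)
for a,ce,b in blobs((B>110)&(R_<70)&(G<110),30): 
    if a<2000: print(a,ce,ray(s,*ce,.105))
print(delta([.5,-.2,.32],-45));
```

```text
slot (array([0.5979, 0.3195]), np.float64(-168.9))
lock (array([0.5974, 0.3197]), np.float64(-68.2))
spent wing (array([0.5937, 0.3136]), np.float64(-74.2))
new wing (array([0.4256, 0.0922]), np.float64(-61.2))
tray (array([0.4015, 0.2327]), np.float64(-137.1)) (array([0.4007, 0.2335]), np.float64(132.6))
rollers [array([0.6183, 0.1333]), array([0.6262, 0.0352]), array([ 0.635, -0.064]), array([ 0.6413, -0.1619])]
dock [0.54199039 0.16213715] [ 0.56530753 -0.17430283] wall [0.65337851 0.17401458]
346 [401.45086705   4.49710983] [ 0.88962453 -1.84181873  0.105     ]
166 [341.02409639 129.31325301] [ 0.47343746 -0.39537243  0.105     ]
78 [173.20512821 138.57692308] [0.8669393  0.00166314 0.105     ]
202 [332.34653465 144.85643564] [ 0.44758219 -0.29320634  0.105     ]
(array([ 407.2, -272.5,  -97.6]), 'yaw', np.float64(-70.9), 'turn', np.float64(-25.929085261730037))
```

```bash
python3 -m crank '[[[0,0,-90,-10,1],[407,-272,-98,-45,1],[407,-272,-98,-45,1],[407,-272,-98,-45,1],[407,-272,-98,-45,1],[407,-272,-98,-45,1],[407,-272,-98,-45,1],[407,-272,-98,-45,1],[407,-272,-98,-45,1],[407,-272,-98,-45,1],[407,-272,-98,-45,1],[407,-272,-98,-45,1],[407,-272,-98,-45,1],[407,-272,-98,-45,1],[407,-272,-98,-45,1]]]'
python3 -c "
from h import *
print(delta([.598,.320,.30],21),r.read_state()['joint_positions'])"
```

```text
time: 1.75
ee_pos: [0.4993, -0.202, 0.3204]
eef_rot: [0.848, 0.529, -0.0, 0.0]
ft_force: [1.0, 0.4, 0.0]
width: 0.087
grip_force: 0.0
(array([ 512.3, -140.7,   20.2]), 'yaw', np.float64(-26.1), 'turn', np.float64(-47.06993715954931)) [ 0.75479016  0.14119389 -0.50774589  1.50546503  0.06901836  1.51302876
 -0.2077383 ]
```

```bash
python3 -m crank '[[[512,-141,20,-47,1],[512,-141,20,-47,1],[512,-141,20,-47,1],[512,-141,20,-47,1],[512,-141,20,-47,1],[512,-141,20,-47,1],[512,-141,20,-47,1],[512,-141,20,-47,1],[512,-141,20,-47,1],[512,-141,20,-47,1],[512,-141,20,-47,1],[512,-141,20,-47,1],[512,-141,20,-47,1],[512,-141,20,-47,1],[512,-141,20,-47,1],[512,-141,20,-47,1],[512,-141,20,-47,1]]]'
python3 - <<'E'
from h import *
c=shot("wrist","w1"); print(r.read_state()['joint_positions'].tolist() if hasattr(r.read_state()['joint_positions'],'tolist') else r.read_state()['joint_positions'])
print(c["eye"],c["attitude"],c["vfov"],proj(c,[.598,.32,.185]),proj(c,[.598,.32,.072]))
E
```

```text
time: 3.45
ee_pos: [0.5974, 0.3206, 0.3009]
eef_rot: [0.566, 0.824, 0.0, 0.0]
ft_force: [0.4, 0.2, -0.3]
width: 0.0871
grip_force: 0.0
[-0.06393158762132363, 0.5420094393015668, -0.8060386005372775, 1.1342511033063296, 0.38214383312980055, 1.6092000100565171, -0.41037525123291513]
[0.56872489 0.39533009 0.46218339] [0.97280322 0.18064446 0.02639017 0.14256589] 59.738628663467615 [261.38193409 189.76193139] [261.29441151 163.1232294 ]
```

View pics/w1.png

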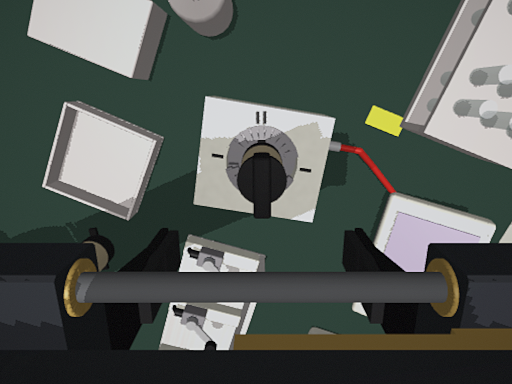

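Wrist view: the wing is vertical at x≈262 (rows 155–217), centred under the gripper as predicted. Next I descend and grip.

```bash
python3 -m crank '[[[0,0,40,0,1],[0,0,80,0,1],[0,0,110,0,1],[0,0,130,0,1],[0,0,142,0,1],[0,0,142,0,1],[0,0,142,0,-1],[0,0,142,0,-1],[0,0,142,0,-1],[0,0,142,0,-1],[0,0,142,0,-1],[0,0,142,0,-1],[0,0,142,0,-1],[0,0,142,0,-1]]]' 45
python3 -m crank '[[[0,0,0,0,-1],[0,0,3,0,-1],[0,0,6,0,-1],[0,0,9,0,-1],[0,0,10,0,-1],[0,0,10,0,-1]]]'
```

```text
time: 4.9
ee_pos: [0.5971, 0.3214, 0.1585]
eef_rot: [0.566, 0.824, -0.0, 0.0]
ft_force: [-0.1, 0.1, 0.2]
width: 0.0307
grip_force: 0.0
time: 5.5
ee_pos: [0.5975, 0.3217, 0.1493]
eef_rot: [0.566, 0.824, 0.001, 0.0]
ft_force: [-1.4, 0.2, 7.7]
width: 0.0157
grip_force: 45.0
```

```bash
python3 -m crank '[[[0,0,2,0,-1],[0,0,3,0,-1],[0,0,4,0,-1],[0,0,4,0,-1]]]'
python3 -m crank '[[[0,0,0,-4,-1],[0,0,0,-8,-1],[0,0,0,-12,-1],[0,0,0,-16,-1],[0,0,0,-16,-1]]]'
python3 -c "
from h import *
print(r.read_state()['torque'])"
```

```text
time: 5.9
ee_pos: [0.5975, 0.3218, 0.1456]
eef_rot: [0.566, 0.824, 0.001, 0.0]
ft_force: [-0.5, 0.3, 8.5]
width: 0.016
grip_force: 45.0
time: 6.4
ee_pos: [0.5976, 0.3219, 0.1457]
eef_rot: [0.445, 0.896, 0.001, 0.0]
ft_force: [-0.6, -0.5, 8.8]
width: 0.0156
grip_force: 45.0
[-0.17275773  0.06964939  0.05088585]
```

```bash
python3 -m crank '[[[0,0,0,-6,-1],[0,0,0,-12,-1],[0,0,0,-18,-1],[0,0,0,-24,-1],[0,0,0,-30,-1],[0,0,0,-36,-1],[0,0,0,-42,-1],[0,0,0,-48,-1],[0,0,0,-54,-1],[0,0,0,-58,-1],[0,0,0,-62,-1],[0,0,0,-62,-1]]]'
python3 -c "
from h import *
print(r.read_state()['torque'])"
python3 -m crank '[[[0,0,0,-2,-1],[0,0,0,-3,-1],[0,0,0,-3,-1]]]'
python3 - <<'E'
from h import *
print(r.read_state()['torque'],delta([0,0,0],0)); c=shot("wrist","w2")
E
```

```text
time: 7.6
ee_pos: [0.5976, 0.322, 0.1457]
eef_rot: [-0.08, 0.997, 0.001, 0.001]
ft_force: [-0.8, 0.1, 9.5]
width: 0.0157
grip_force: 45.0
[-0.14697068  0.00435868  0.05638383]
time: 7.9
ee_pos: [0.5976, 0.3219, 0.1457]
eef_rot: [-0.105, 0.994, 0.0, 0.001]
ft_force: [0.0, -1.2, 8.4]
width: 0.0157
grip_force: 45.0
[-0.06660189  0.07905727 -0.08883265] (array([ 652. , -189.7,  144.4]), 'yaw', np.float64(102.1), 'turn', np.float64(-77.90398486257811))
```

View pics/w2.png

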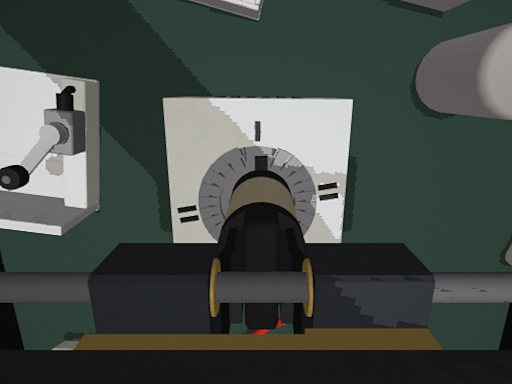

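The wing is now in line with the single (slot) bar at (257,131). I lift it out.

```bash
python3 -m crank '[[[0,0,-5,0,-1],[0,0,-10,0,-1],[0,0,-15,0,-1],[0,0,-20,0,-1],[0,0,-25,0,-1],[0,0,-25,0,-1]]]'
python3 -m crank '[[[0,0,-15,0,-1],[0,0,-40,0,-1],[0,0,-70,0,-1],[0,0,-100,0,-1],[0,0,-100,0,-1]]]'
python3 - <<'E'
from h import *
print(delta([.401,.233,.27],90)); c=shot("wrist","w3"); shot("side","s3")
E
```

```text
time: 8.55
ee_pos: [0.5971, 0.3214, 0.1697]
eef_rot: [-0.105, 0.994, -0.0, 0.0]
ft_force: [0.3, 0.2, -1.5]
width: 0.0158
grip_force: 45.0
time: 9.05
ee_pos: [0.5977, 0.3228, 0.2748]
eef_rot: [-0.105, 0.994, 0.002, 0.003]
ft_force: [0.0, 0.4, -1.7]
width: 0.0157
grip_force: 45.0
(array([211.1, -46.7,   3.5]), 'yaw', np.float64(102.1), 'turn', np.float64(12.073150243497011))
```

View pics/s3.png

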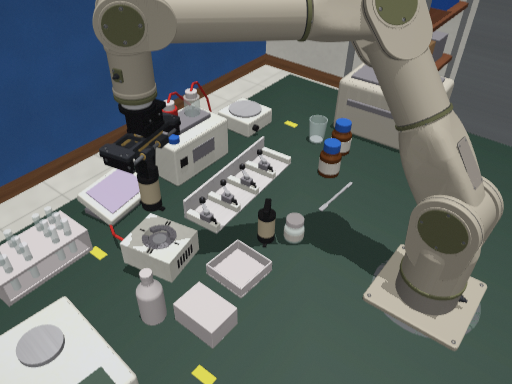

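The side view shows the cartridge gripped upright above the dryer at (150,185). It goes to the tray.

```bash
python3 -m crank '[[[20,-4,0,0,-1],[50,-11,0,3,-1],[90,-20,0,6,-1],[130,-29,0,9,-1],[170,-38,3,12,-1],[200,-45,3,12,-1],[211,-47,3,12,-1],[211,-47,3,12,-1],[211,-47,3,12,-1],[211,-47,43,12,-1],[211,-47,83,12,-1],[211,-47,123,12,-1],[211,-47,153,12,-1],[211,-47,161,12,-1],[211,-47,161,12,-1]]]'
python3 -m crank '[[[0,0,3,0,-1],[0,0,6,0,-1],[0,0,6,0,-1]]]'
```

```text
time: 10.65
ee_pos: [0.4, 0.2322, 0.1078]
eef_rot: [-0.001, 1.0, 0.001, -0.002]
ft_force: [0.1, 0.5, -1.6]
width: 0.0155
grip_force: 45.0
time: 10.95
ee_pos: [0.4012, 0.2313, 0.1031]
eef_rot: [-0.0, 1.0, -0.0, 0.001]
ft_force: [0.2, 1.3, -1.7]
width: 0.0159
grip_force: 45.0
```

```bash
python3 -m crank '[[[0,0,1,0,-1],[0,0,2,0,-1],[0,0,3,0,-1],[0,0,3,0,-1]]]'
python3 -m crank '[[[0,0,1,0,-1],[0,0,2,0,-1],[0,0,2,0,-1]]]'
```

```text
time: 11.35
ee_pos: [0.401, 0.2314, 0.1002]
eef_rot: [-0.0, 1.0, -0.0, 0.0]
ft_force: [-2.4, -2.0, 7.6]
width: 0.0158
grip_force: 45.0
time: 11.65
ee_pos: [0.4017, 0.2322, 0.1001]
eef_rot: [-0.001, 1.0, -0.0, 0.001]
ft_force: [-9.3, -5.9, 35.8]
width: 0.0156
grip_force: 45.0
```

```bash
python3 -m crank '[[[0,0,-2,0,-1],[0,0,-2,0,-1],[0,0,-2,0,-0.3],[0,0,-2,0,-0.3],[0,0,-2,0,-0.3],[0,0,-2,0,-0.3],[0,0,-2,0,-0.3]]]'
python3 -m crank '[[[0,0,-10,0,-0.3],[0,0,-40,0,-0.3],[0,0,-80,0,-0.3],[0,0,-120,0,-0.3],[0,0,-120,0,0.2]]]'
python3 - <<'E'
from h import *
print(delta([.4256,.0922,.215],29)); c=shot("top","t4"); 
R_,G,B=rgb(c)
for a,ce,b in blobs((B>120)&(R_<90)): print("blue",a,ce,ray(c,*ce,.118))
print(r.read_state()["joint_positions"])
E
```

```text
time: 12.35
ee_pos: [0.4007, 0.2313, 0.0995]
eef_rot: [-0.001, 1.0, 0.0, 0.0]
ft_force: [-0.7, -0.1, 2.0]
width: 0.03
grip_force: 1.0
time: 12.85
ee_pos: [0.4022, 0.2331, 0.2241]
eef_rot: [-0.001, 1.0, 0.001, 0.003]
ft_force: [0.5, -0.0, 0.0]
width: 0.0338
grip_force: 0.0
(array([ -23.1, -141. ,    9.1]), 'yaw', np.float64(90.1), 'turn', np.float64(61.101024810639316))
blue 105 [242.86666667  79.3047619 ] [0.82186908 0.05195862 0.118     ]
blue 299 [410.42474916 201.17391304] [ 0.48157648 -0.42274169  0.118     ]
blue 293 [361.80887372 213.36177474] [ 0.44572971 -0.28579851  0.118     ]
[ 0.71705648  0.08710739 -1.36333056  1.82098451  0.09133875  1.30039447
  0.90181722]
```

```bash
python3 -m crank '[[[0,0,-20,5,0.2],[-10,-60,-40,20,0.2],[-20,-110,-40,40,0.2],[-23,-141,-40,61,0.2],[-23,-141,-40,61,0.2],[-23,-141,-40,61,0.2],[-23,-141,-40,61,0.2],[-23,-141,-40,61,0.2],[-23,-141,-40,61,0.2],[-23,-141,-40,61,0.2],[-23,-141,-40,61,0.2]]]'
python3 - <<'E'
from h import *
print(r.read_state()["joint_positions"]);c=shot("wrist","w5"); print(delta([.4256,.0922,.1],29),proj(c,[.4256,.0922,.125]))
E
```

```text
time: 14.0
ee_pos: [0.4236, 0.0904, 0.2593]
eef_rot: [0.506, 0.862, -0.0, -0.0]
ft_force: [0.4, 0.2, 0.1]
width: 0.0522
grip_force: 0.0
[ 1.09566995 -0.19121414 -1.23560027  1.82566574 -0.18390601  1.38307995
  0.41003364]
(array([  0.5,   2.6, 159.4]), 'yaw', np.float64(29.2), 'turn', np.float64(0.17306402623887607)) [263.80953804 182.83537955]
```

View pics/w5.png

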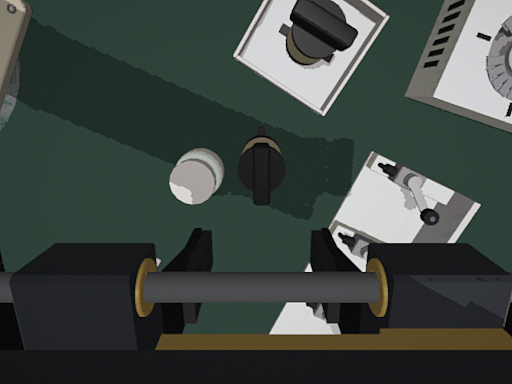

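The spent cartridge stands upright in the tray at (322,38). The new cartridge's wing is vertical at x≈261, rows 143–205. The jar is at (195,177), clear of the left finger.

Run:
```python
from h import *
c=shot("wrist"); p=ray(c,261.5,174,.125); print(p); print(delta([p[0],p[1],.098],29))
```

```text
[0.41977312 0.0984542  0.125     ]
(array([  8.8,   0.5, 161.4]), 'yaw', np.float64(29.2), 'turn', np.float64(0.15384771070219472))
```

Run:
```python
from h import *
c=shot("wrist"); print(ray(c,261.5,166,.095), ray(c,261.5,134,.003),f(c))
t=shot("top"); im=c["image"]
g=im[125:215,225:300].astype(int).sum(2)
print("col261",im[125:215:2,261].astype(int).sum(1)); print("row165",im[165,225:300:2].astype(int).sum(1))
```

```text
[0.41938507 0.09931679 0.095     ] [0.40935333 0.11737921 0.003     ] 334.31243349532735
col261 [116  90 101 107 106  57 172 283 278  26  50  70  92  91  92  94  94  99
  89  91  87  93  91  86  93  91  91  91  88  82  91  89  88  83  85  85
  84  79  77  72 137 178 178 175 175]
row165 [114 121 118 120 118 120 107  92  94  92  90  95  95  93  51  89  90  90
  87  99 100  87  64  98  97  96  98  93  92  97 114 121 121 119 121 120
 121 121]
```

```bash
python3 -m crank '[[[8,0,40,0,0.2],[8,0,80,0,0.2],[8,0,110,0,0.2],[8,0,135,0,0.2],[8,0,155,0,0.2],[8,0,162,0,0.2],[8,0,162,0,0.2],[8,0,162,0,-1],[8,0,162,0,-1],[8,0,162,0,-1],[8,0,162,0,-1],[8,0,162,0,-1],[8,0,162,0,-1],[8,0,162,0,-1],[8,0,162,0,-1]]]' 45
python3 -m crank '[[[0,0,0,0,-1],[0,0,-20,0,-1],[0,0,-50,0,-1],[0,0,-90,0,-1],[0,0,-130,0,-1],[0,0,-170,0,-1],[0,0,-180,0,-1],[0,0,-180,0,-1]]]'
python3 - <<'E'
from h import *
print(r.read_state()["joint_positions"]); print(delta([.5976,.3205,.278],101)); shot("wrist","w6")
E
```

```text
time: 15.7
ee_pos: [0.42, 0.0973, 0.0977]
eef_rot: [0.507, 0.862, -0.0, 0.0]
ft_force: [-0.3, -0.5, 3.6]
width: 0.0155
grip_force: 45.0
time: 16.5
ee_pos: [0.4204, 0.0974, 0.2781]
eef_rot: [0.507, 0.862, -0.0, 0.001]
ft_force: [0.3, -0.2, -1.4]
width: 0.0155
grip_force: 45.0
[ 1.12147666 -0.24369635 -1.23211961  1.79807974 -0.23065079  1.42797686
  0.43911861]
(array([1.089e+02, 2.633e+02, 2.000e-01]), 'yaw', np.float64(29.1), 'turn', np.float64(-71.93687251212191))
```

View pics/w6.png

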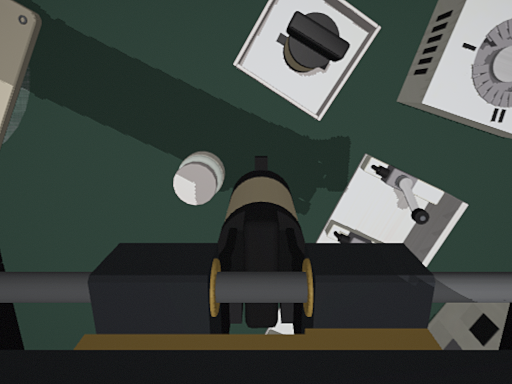

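The new cartridge is held upright, with its wing at the same place in the fingers as the spent one had. I carry it over the socket.

```bash
python3 -m crank '[[[10,25,0,-5,-1],[25,60,0,-13,-1],[45,100,0,-21,-1],[60,145,0,-29,-1],[75,190,0,-37,-1],[90,220,0,-45,-1],[100,245,0,-53,-1],[109,264,0,-61,-1],[109,264,0,-69,-1],[109,264,0,-72.5,-1],[109,264,0,-72.5,-1],[109,264,0,-72.5,-1],[109,264,0,-72.5,-1],[109,264,0,-72.5,-1]]]'
python3 - <<'E'
from h import *
print(r.read_state()["joint_positions"]); print(delta([.5976,.3216,.178],101.5))
E
```

```text
time: 17.95
ee_pos: [0.5975, 0.3209, 0.2767]
eef_rot: [-0.1, 0.995, -0.0, -0.0]
ft_force: [0.7, -0.4, -1.5]
width: 0.0157
grip_force: 45.0
[ 0.14272004  0.7426081  -1.28005832  1.16527327  0.7096364   1.68417547
  0.82506612]
(array([-0.4,  0.7, 98.7]), 'yaw', np.float64(101.5), 'turn', np.float64(-0.03130375846393463))
```

```bash
python3 -m crank '[[[0,1,30,0,-1],[0,1,60,0,-1],[0,1,85,0,-1],[0,1,98,0,-1],[0,1,104,0,-1],[0,1,106,0,-1],[0,1,106,0,-1]]]'
python3 - <<'E'
from h import *
print(delta([.5976,.3216,.15],101.5)); shot("wrist","w7")
E
python3 -m crank '[[[0,0,2,0,-1],[0,0,4,0,-1],[0,0,6,0,-1],[0,0,8,0,-1],[0,0,8,0,-1]]]'
```

```text
time: 18.65
ee_pos: [0.5977, 0.3222, 0.1725]
eef_rot: [-0.101, 0.995, 0.0, 0.001]
ft_force: [0.4, 0.1, -1.5]
width: 0.0155
grip_force: 45.0
(array([ 0.2, -0.6, 22.5]), 'yaw', np.float64(101.5), 'turn', np.float64(0.0499964308514933))
time: 19.2
ee_pos: [0.5974, 0.3218, 0.1631]
eef_rot: [-0.101, 0.995, -0.0, -0.0]
ft_force: [0.2, 0.8, -0.8]
width: 0.016
grip_force: 45.0
```

View pics/w7.png

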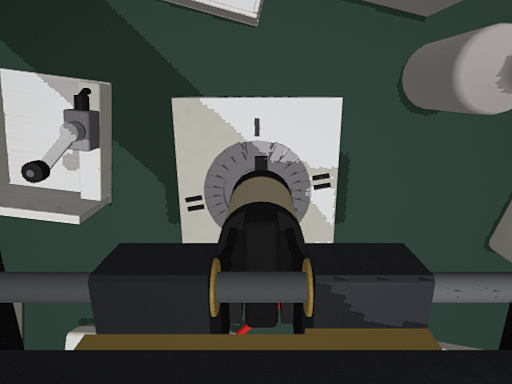

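The lug (261,160) is in line with the slot bar (257,127). I push on down.

```bash
python3 -m crank '[[[0,0,2,0,-1],[0,0,4,0,-1],[0,0,6,0,-1],[0,0,8,0,-1],[0,0,10,0,-1],[0,0,10,0,-1]]]'
python3 -m crank '[[[0,0,2,0,-1],[0,0,4,0,-1],[0,0,6,0,-1],[0,0,7,0,-1],[0,0,7,0,-1]]]'
```

```text
time: 19.8
ee_pos: [0.5976, 0.3221, 0.1539]
eef_rot: [-0.101, 0.995, 0.0, 0.0]
ft_force: [-0.4, -0.4, 6.2]
width: 0.0155
grip_force: 45.0
time: 20.3
ee_pos: [0.5977, 0.3221, 0.1474]
eef_rot: [-0.101, 0.995, 0.0, 0.0]
ft_force: [-1.5, -2.2, 8.4]
width: 0.0157
grip_force: 45.0
```

```bash
python3 -m crank '[[[0,0,2,0,-1],[0,0,2,0,-1],[0,0,2,5,-1],[0,0,2,11,-1],[0,0,2,17,-1],[0,0,2,23,-1],[0,0,2,29,-1],[0,0,2,35,-1],[0,0,2,41,-1],[0,0,2,47,-1],[0,0,2,53,-1],[0,0,2,59,-1],[0,0,2,65,-1],[0,0,2,71,-1],[0,0,2,76,-1],[0,0,2,79,-1],[0,0,2,79,-1]]]'
python3 - <<'E'
from h import *
s=r.read_state(); print(s["torque"],s["joint_positions"],delta([.5976,.3216,.15],21))
E
python3 -m crank '[[[0,0,0,1,-1],[0,0,0,2,-1],[0,0,0,2,-1]]]'
python3 -c "
from h import *
print(r.read_state()['torque'],delta([.5976,.3216,.15],21))"
```

```text
time: 22.0
ee_pos: [0.5984, 0.3226, 0.1461]
eef_rot: [0.556, 0.831, 0.001, 0.001]
ft_force: [0.9, -0.0, 9.0]
width: 0.0157
grip_force: 45.0
[-0.03435302 -0.2620195  -0.06076741] [ 0.08013198  0.70542113 -1.00153062  1.35883882  0.59025838  1.38540096
 -0.52078347] (array([-0.6, -1. , -3.9]), 'yaw', np.float64(22.4), 'turn', np.float64(1.447388403322961))
time: 22.3
ee_pos: [0.5984, 0.3225, 0.1461]
eef_rot: [0.57, 0.822, 0.001, 0.001]
ft_force: [1.0, 1.2, 9.3]
width: 0.0156
grip_force: 45.0
[-0.05527185 -0.33715293  0.03269237] (array([-0.6, -1.1, -3.9]), 'yaw', np.float64(20.5), 'turn', np.float64(-0.4771016740320846))
```

```bash
python3 -m crank '[[[0,0,0,1,-1],[0,0,0,2,-1],[0,0,0,2,-1]]]'
python3 -c "
from h import *
print(r.read_state()['torque'],delta([.5976,.3216,.15],21))"
```

```text
time: 22.6
ee_pos: [0.5984, 0.3225, 0.146]
eef_rot: [0.584, 0.812, 0.001, 0.001]
ft_force: [0.6, -0.0, 8.8]
width: 0.0154
grip_force: 45.0
[-0.08326038 -0.262461    0.06760167] (array([-0.6, -1. , -4. ]), 'yaw', np.float64(18.5), 'turn', np.float64(-2.4762828738914493))
```

```bash
python3 -m crank '[[[0,0,-3,-1,-1],[0,0,-5,-1,-1],[0,0,-7,-1,-1],[0,0,-8,-1,-1],[0,0,-8,-1,-1]]]'
python3 -m crank '[[[0,0,-1,0,-1],[0,0,-2,0,-1],[0,0,-2,0,-1]]]'
python3 -c "
from h import *
print(r.read_state()['torque'],delta([.5976,.3216,.15],21))"
```

```text
time: 23.1
ee_pos: [0.5982, 0.3224, 0.1537]
eef_rot: [0.577, 0.817, 0.001, 0.001]
ft_force: [1.8, 1.2, 6.2]
width: 0.0158
grip_force: 45.0
time: 23.4
ee_pos: [0.5982, 0.3224, 0.1556]
eef_rot: [0.577, 0.817, 0.001, 0.001]
ft_force: [1.0, 0.7, 5.3]
width: 0.0159
grip_force: 45.0
[ 0.04511739 -0.41426211 -0.02786201] (array([-0.6, -0.9,  5.6]), 'yaw', np.float64(19.6), 'turn', np.float64(-1.439825778596358))
```

```bash
python3 -m crank '[[[0,0,-1,0,-1],[0,0,-2,0,-1],[0,0,-2,0,-1]]]'
python3 -m crank '[[[0,0,-1,0,-1],[0,0,-1,0,-1]]]'
```

```text
time: 23.7
ee_pos: [0.5982, 0.3224, 0.1575]
eef_rot: [0.577, 0.817, 0.001, 0.001]
ft_force: [1.6, 0.3, 4.6]
width: 0.016
grip_force: 45.0
time: 23.9
ee_pos: [0.598, 0.3223, 0.1578]
eef_rot: [0.577, 0.817, 0.001, 0.0]
ft_force: [2.2, 1.2, 3.1]
width: 0.0157
grip_force: 45.0
```

```bash
python3 -m crank '[[[0,0,-1,0,-1],[0,0,-2,0,-1],[0,0,-2,0,-1]]]'
python3 -c "
from h import *
s=r.read_state();print(s['torque'],s['ft_force'],s['ee_pos'])"
```

```text
time: 24.2
ee_pos: [0.5976, 0.3221, 0.158]
eef_rot: [0.577, 0.817, 0.0, -0.0]
ft_force: [5.3, 4.9, -10.2]
width: 0.0157
grip_force: 45.1
[ 1.34993983 -2.08345336 -0.0083078 ] [  5.33830975   4.8815317  -10.20592494] [0.59764805 0.32205202 0.15795568]
```

The cartridge holds against an upward pull, so it is locked in the notches. I ease off, release and back away.

```bash
python3 -m crank '[[[0,0,2,0,-1],[0,0,2,0,-1],[0,0,2,0,0],[0,0,2,0,0],[0,0,2,0,0],[0,0,2,0,0],[0,0,2,0,0],[0,0,2,0,0.5],[0,0,-20,0,0.5],[0,0,-60,0,1],[0,0,-100,0,1],[0,0,-140,0,1],[0,0,-140,0,1]]]'
python3 - <<'E'
from h import *
print(r.read_state()["joint_positions"]); c=shot("top","t8"); R_,G,B=rgb(c)
for a,ce,b in blobs((B>120)&(R_<90)): print("blue",a,ce,ray(c,*ce,.118))
w=shot("wrist","w8"); print(delta([.42,-.25,.33],-30))
cv2.imwrite("pics/w8.png",w["image"][60:230,150:390,::-1])
E
```

```text
time: 25.5
ee_pos: [0.5981, 0.3235, 0.3057]
eef_rot: [0.577, 0.817, 0.004, 0.001]
ft_force: [0.5, -0.2, -0.7]
width: 0.0825
grip_force: 0.0
[ 0.03903523  0.61448412 -1.03364375  1.11974852  0.52218384  1.6539275
 -0.50834849]
blue 107 [242.87850467  79.21495327] [0.82213008 0.05192875 0.118     ]
blue 300 [410.40666667 201.14666667] [ 0.48165219 -0.42269169  0.118     ]
blue 293 [361.80887372 213.36177474] [ 0.44572971 -0.28579851  0.118     ]
(array([-479.7, -359. ,  -30.3]), 'yaw', np.float64(19.6), 'turn', np.float64(49.57753118788544))
```

View pics/w8.png

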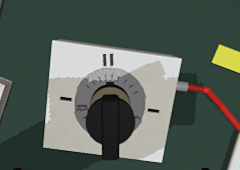

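The new cartridge's wing points to the double bars, so it is locked. Now the bottles. One has been knocked to about (0.48,-0.42).

Run:
```python
from h import *
print(delta([.447,-.288,.25],-86))
```

```text
(array([-524.6, -346.4,   49.7]), 'yaw', np.float64(19.6), 'turn', np.float64(-74.42246881211457))
```

```bash
python3 -m crank '[[[-40,-27,0,8,1],[-80,-53,0,16,1],[-120,-80,0,24,1],[-160,-107,10,32,1],[-200,-133,10,40,1],[-240,-160,20,48,1],[-280,-187,20,56,1],[-320,-213,30,64,1],[-360,-240,30,72,1],[-400,-267,40,80,1],[-440,-293,40,88,1],[-480,-320,50,96,1],[-525,-346,50,104,1],[-525,-346,50,105.6,1],[-525,-346,50,105.6,1],[-525,-346,50,105.6,1],[-525,-346,50,105.6,1]]]'
python3 - <<'E'
from h import *
print(r.read_state()["joint_positions"]);c=shot("wrist","w9");R_,G,B=rgb(c)
for a,ce,b in blobs((B>100)&(R_<90)&(B>G+40),100): print("blue",a,ce,b,ray(c,*ce,.118))
E
```

```text
time: 27.3
ee_pos: [0.4477, -0.2872, 0.2494]
eef_rot: [0.999, 0.036, -0.0, -0.0]
ft_force: [0.8, 0.3, 0.3]
width: 0.0868
grip_force: 0.0
[ 1.06729134  0.16574945 -0.64630363  1.63843015  0.10136508  1.3716285
 -1.09075931]
blue 2825 [417.52849558 155.42265487] ((417.50006103515625, 155.50001525878906), (55.154327392578125, 63.639610290527344), 45.0) [ 0.48247492 -0.42237672  0.118     ]
blue 2597 [260.9006546  183.57681941] ((261.0, 183.5), (55.0, 58.0), 90.0) [ 0.44657952 -0.28603676  0.118     ]
```

View pics/w9.png

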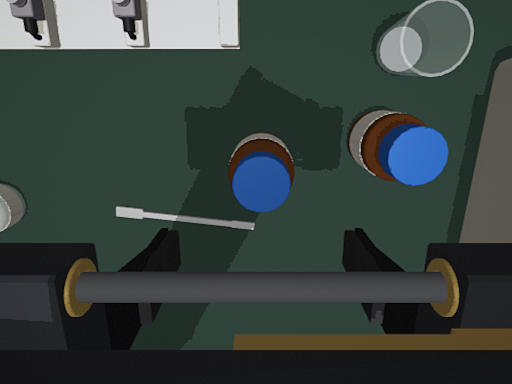

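Bottle A's cap is at (261,184), under the gripper. Bottle B's cap is at (417,155), the beaker at (437,37) and the spatula at (185,217). I descend and grip bottle A's cap.

```bash
python3 -m crank '[[[-1,-1,40,0,1],[-1,-1,80,0,1],[-1,-1,110,0,1],[-1,-1,135,0,1],[-1,-1,152,0,1],[-1,-1,156,0,1],[-1,-1,156,0,1],[-1,-1,156,0,-1],[-1,-1,156,0,-1],[-1,-1,156,0,-1],[-1,-1,156,0,-1],[-1,-1,156,0,-1],[-1,-1,156,0,-1],[-1,-1,156,0,-1]]]' 35
python3 -m crank '[[[0,0,0,0,-1],[0,0,-4,0,-1],[0,0,-8,0,-1],[0,0,-12,0,-1],[0,0,-12,0,-1]]]'
python3 -c "
from h import *
print(delta([.54,-.18,.11],-86),r.read_state()['joint_positions'])"
```

```text
time: 28.75
ee_pos: [0.4463, -0.2877, 0.0937]
eef_rot: [0.999, 0.035, 0.0, 0.0]
ft_force: [-0.8, 2.1, 2.6]
width: 0.0532
grip_force: 35.0
time: 29.25
ee_pos: [0.4464, -0.2879, 0.106]
eef_rot: [0.999, 0.035, 0.0, 0.0]
ft_force: [-0.5, -0.5, -6.1]
width: 0.0532
grip_force: 35.0
(array([ 100.9, -101.2,   -4. ]), 'yaw', np.float64(-86.0), 'turn', np.float64(-0.039399367921305384)) [ 1.03872013  0.28953675 -0.62987741  1.82209866  0.19105272  1.09019571
 -1.16180196]
```

```bash
python3 -m crank '[[[14,-40,-5,0,-1],[28,-80,-5,0,-1],[42,-120,-5,0,-1],[56,-155,-5,0,-1],[64,-180,-5,0,-1],[67,-187,-5,0,-1],[67,-187,-5,0,-1],[67,-187,-5,0,-1],[67,-187,-5,0,-1],[67,-187,-5,0,-1]]]'
python3 - <<'E'
from h import *
c=shot("wrist","w10"); print(r.read_state()["joint_positions"])
for i,p in enumerate([(.642,-.187),(.6347,-.0873),(.627,.0124)]): print(i+1,proj(c,[p[0]-.0017+.001,p[1]+.023,.067]), proj(c,[*p,.006]))
E
```

```text
time: 30.25
ee_pos: [0.4998, -0.0978, 0.1105]
eef_rot: [0.999, 0.034, -0.0, 0.0]
ft_force: [1.1, -0.3, -5.2]
width: 0.0535
grip_force: 35.0
[ 0.77796702  0.25840576 -0.75314476  1.86645176  0.19843667  1.09285967
 -1.55379361]
1 [403.84886758 -20.97978712] [400.89213874   8.09415304]
2 [217.71157778 -19.91781921] [260.59321647   8.88171382]
3 [ 31.88884145 -18.01196908] [120.44818872  10.29206894]
```

View pics/w10.png

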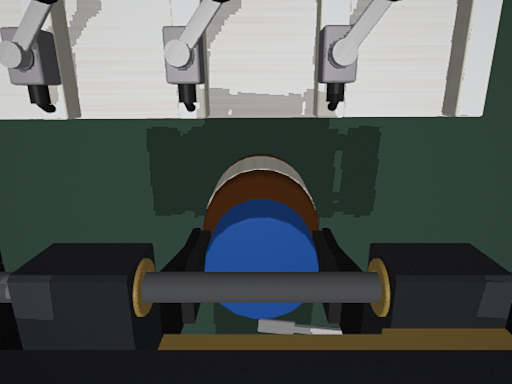

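Berth 2 lies between the dividers at columns 203 and 318 (mid 260.5). The held bottle is centred at column 261.

Run:
```python
from h import *
c=shot("wrist"); s=r.read_state(); T=R.from_quat(s["eef_rot"])
g=c["image"].astype(int).sum(2)
print(g[100,175:215:2],g[100,305:350:2],g[110:124,262])
for n,u,v,z in [("front",262,117.5,.006),("Ldiv",203,105,.026),("Rdiv",318,105,.026),("frontL",85,118,.006),("frontR",470,116,.006)]:
    p=ray(c,u,v,z); print(n,p.round(4),(T.inv().apply(p-s["ee_pos"])*1000).round(1))
```

```text
[638 596 342  82  98 160 199 122 102  79  32 459 542 540 526 388 300 383
 492 485] [501 501 501 502 452 301 332 503 536 528 545   0  33  61  71 112  92  66
  48   0 656 648 647] [484 489 492 489 496 508 521 462  72 111 120 118 123 121]
front [ 0.5593 -0.0932  0.006 ] [ 5.940e+01 -1.000e-01  1.045e+02]
Ldiv [ 0.5665 -0.0506  0.026 ] [ 69.6 -42.1  84.5]
Rdiv [ 0.5721 -0.1322  0.026 ] [69.6 39.7 84.5]
frontL [0.5495 0.0442 0.006 ] [  59.  -137.8  104.5]
frontR [ 0.5714 -0.2544  0.006 ] [ 60.6 161.6 104.5]
```

```bash
python3 -m crank '[[[0,-2,8,0,-1],[20,-2,8,0,-1],[40,-2,8,0,-1],[60,-2,8,0,-1],[75,-2,8,0,-1],[90,-2,8,0,-1],[100,-2,8,0,-1],[110,-2,8,0,-1],[118,-2,8,0,-1],[124,-2,8,0,-1],[128,-2,8,0,-1],[130,-2,8,0,-1],[130,-2,8,0,-1]]]'
python3 -m crank '[[[0,0,1,0,-1],[0,0,1,0,-1]]]'
python3 -m crank '[[[2,0,0,0,-1],[3,0,0,0,-1],[3,0,0,0,-1]]]'
```

```text
time: 31.65
ee_pos: [0.6298, -0.0857, 0.1026]
eef_rot: [0.999, 0.035, 0.0, 0.0]
ft_force: [-0.2, -0.9, -5.6]
width: 0.0536
grip_force: 35.0
time: 31.85
ee_pos: [0.6295, -0.0857, 0.1016]
eef_rot: [0.999, 0.035, 0.0, 0.0]
ft_force: [-0.4, -1.1, -5.9]
width: 0.0529
grip_force: 35.0
time: 32.15
ee_pos: [0.6329, -0.0853, 0.1016]
eef_rot: [0.999, 0.035, 0.0, 0.0]
ft_force: [-0.7, -1.1, -6.2]
width: 0.0529
grip_force: 35.0
```

Still ~2 mm above the floor. I lower it, then push it gently in until it meets the wall.

```bash
python3 -m crank '[[[1,0,1,0,-1],[2,0,1,0,-1],[2,0,1,0,-1]]]'
python3 -m crank '[[[0,0,1,0,-1],[0,0,1,0,-1]]]'
```

```text
time: 32.45
ee_pos: [0.6347, -0.0852, 0.1005]
eef_rot: [0.999, 0.035, -0.0, -0.0]
ft_force: [0.3, -1.2, -5.8]
width: 0.0536
grip_force: 35.0
time: 32.65
ee_pos: [0.6348, -0.0852, 0.0999]
eef_rot: [0.999, 0.035, 0.0, 0.0]
ft_force: [-0.4, -1.1, -1.3]
width: 0.0533
grip_force: 35.0
```

```bash
python3 -m crank '[[[1,0,0,0,-1],[1,0,0,0,-1],[1,0,0,0,0.4],[1,0,0,0,0.4],[1,0,0,0,0.4],[1,0,0,0,0.4],[1,0,0,0,0.4]]]'
python3 -m crank '[[[0,0,-10,0,0.6],[0,0,-40,0,0.6],[0,0,-80,0,0.6],[0,0,-120,0,1],[-60,0,-170,0,1],[-90,0,-170,0,1],[-90,0,-170,0,1]]]'
python3 - <<'E'
from h import *
c=shot("wrist","w11"); print(r.read_state()["joint_positions"]);R_,G,B=rgb(c)
for a,ce,b in blobs((B>100)&(R_<90)&(B>G+40),100): print("blue",a,ce,ray(c,*ce,.124))
t=shot("top");R_,G,B=rgb(t)
for a,ce,b in blobs((B>120)&(R_<90)): print("blue",a,ce,ray(t,*ce,.118))
print(delta([.48,-.42,.25],-30))
E
```

```text
time: 33.35
ee_pos: [0.6358, -0.0851, 0.0996]
eef_rot: [0.999, 0.035, 0.0, -0.0]
ft_force: [0.2, -0.3, 0.0]
width: 0.0606
grip_force: 0.0
time: 34.05
ee_pos: [0.5437, -0.0915, 0.2734]
eef_rot: [0.999, 0.034, 0.002, 0.002]
ft_force: [1.1, -0.3, 1.4]
width: 0.0858
grip_force: 0.0
[ 0.74160454  0.22220094 -0.76498699  1.54982505  0.15841132  1.42875036
 -1.53569029]
blue 3009 [259.84413426  78.04685942] [ 0.63413139 -0.08375818  0.124     ]
blue 105 [242.9047619   79.20952381] [0.82214711 0.05185431 0.118     ]
blue 138 [287.6884058  142.73913043] [ 0.6417169  -0.07701465  0.118     ]
blue 300 [410.40666667 201.14666667] [ 0.48165219 -0.42269169  0.118     ]
(array([-87.8, 322.8,  21.9]), 'yaw', np.float64(-86.1), 'turn', np.float64(-56.09760130085348))
```

View pics/w11.png

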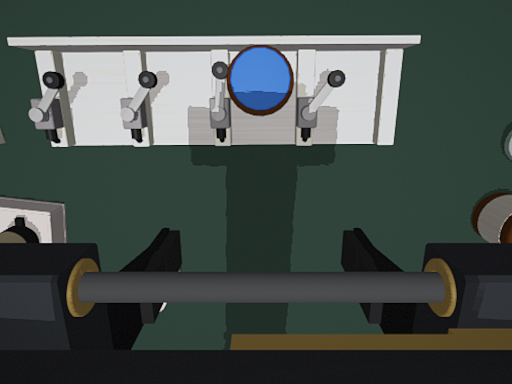

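Bottle A stands against the wall, with its roller arm pushed straight at (221,90) while the others lean. Now bottle B.

```bash
python3 -m crank '[[[-12,45,0,-8,1],[-24,90,0,-16,1],[-36,135,10,-24,1],[-48,180,22,-32,1],[-60,225,22,-40,1],[-72,270,22,-48,1],[-80,310,22,-56,1],[-86,325,22,-56,1],[-86,325,22,-56,1],[-86,325,22,-56,1],[-86,325,22,-56,1]]]'
python3 - <<'E'
from h import *
c=shot("wrist","w12"); print(r.read_state()["joint_positions"]);R_,G,B=rgb(c)
for a,ce,b in blobs((B>100)&(R_<90)&(B>G+40),100): p=ray(c,*ce,.118); print("blue",a,ce,p,delta([p[0],p[1],.0937]))
E
```

```text
time: 35.25
ee_pos: [0.484, -0.4194, 0.2476]
eef_rot: [0.866, 0.501, 0.0, -0.0]
ft_force: [-0.5, 0.2, -0.6]
width: 0.0864
grip_force: 0.0
[ 1.14768884  0.44018609 -0.70214096  1.34879792  0.28042336  1.45198467
 -0.06151819]
blue 2824 [261.76345609 185.90970255] [ 0.48301391 -0.42054497  0.118     ] (array([ -1.3,  -0.3, 154.1]), 'yaw', np.float64(-29.9), 'turn', None)
```

View pics/w12.png

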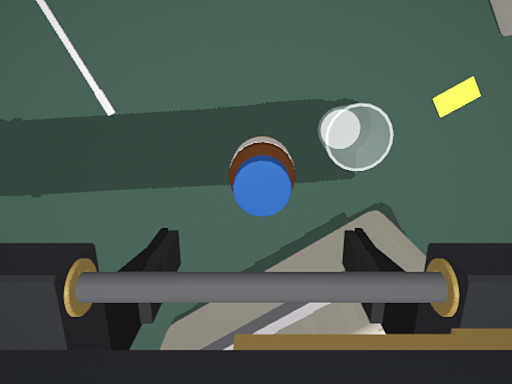

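Bottle B's cap is at (262,186). The beaker rim spans columns 323–393, just clear of the right finger, so I open only part way. First I check the oven's clearance.

Run:
```python
from h import *
c=shot("wrist"); t=shot("top"); print([ray(c,380,210,z).round(3) for z in (0,.2,.25)],ray(c,165,350,.25),ray(c,322,150,.1))
print(ray(t,433,170,0),ray(t,442,285,0),ray(t,488,170,.25))
```

```text
[array([ 0.584, -0.554,  0.   ]), array([ 0.554, -0.454,  0.2  ]), array([ 0.546, -0.429,  0.25 ])] [ 0.4032909  -0.44642701  0.25      ] [ 0.54619968 -0.42304562  0.1       ]
[ 0.5841615  -0.55006756  0.        ] [ 0.22602542 -0.57236617  0.        ] [ 0.55675186 -0.55344405  0.25      ]
```

```bash
python3 -m crank '[[[-1,0,40,0,0.7],[-1,0,80,0,0.7],[-1,0,110,0,0.7],[-1,0,135,0,0.7],[-1,0,150,0,0.7],[-1,0,154,0,0.7],[-1,0,154,0,0.7],[-1,0,154,0,-1],[-1,0,154,0,-1],[-1,0,154,0,-1],[-1,0,154,0,-1],[-1,0,154,0,-1],[-1,0,154,0,-1],[-1,0,154,0,-1]]]' 35
python3 -m crank '[[[0,0,0,0,-1],[0,0,-4,0,-1],[0,0,-8,0,-1],[0,0,-14,0,-1],[0,0,-17,0,-1],[0,0,-17,0,-1]]]'
python3 -c "
from h import *
print(delta([.507,-.1965,.1105],-86),r.read_state()['joint_positions'])"
```

```text
time: 36.8
ee_pos: [0.4825, -0.4227, 0.0942]
eef_rot: [0.866, 0.5, 0.0, 0.001]
ft_force: [0.7, -1.2, 5.9]
width: 0.0532
grip_force: 35.0
time: 37.4
ee_pos: [0.4822, -0.4225, 0.1111]
eef_rot: [0.866, 0.5, 0.0, 0.0]
ft_force: [-0.2, 0.2, -4.0]
width: 0.0534
grip_force: 35.0
(array([208.1, -91.7,   0.5]), 'yaw', np.float64(-30.0), 'turn', np.float64(55.96575423449791)) [ 1.14317742  0.53481194 -0.67020808  1.51925106  0.34566372  1.20768817
 -0.10649924]
```

```bash
python3 -m crank '[[[30,-13,0,8,-1],[60,-26,0,16,-1],[95,-42,0,24,-1],[130,-57,0,32,-1],[160,-70,0,40,-1],[185,-82,0,48,-1],[200,-88,0,56,-1],[208,-92,0,56,-1],[208,-92,0,56,-1],[208,-92,0,56,-1],[208,-92,0,56,-1],[208,-92,0,56,-1]]]'
python3 - <<'E'
from h import *
c=shot("wrist","w13"); s=r.read_state(); T=R.from_quat(s["eef_rot"]); print(s["joint_positions"],delta([.507,-.1965,.1105],-86))
g=c["image"].astype(int).sum(2); print(g[105,170:210:2],g[105,305:345:2],g[108:126,255])
E
```

```text
time: 38.6
ee_pos: [0.5063, -0.1974, 0.1104]
eef_rot: [0.999, 0.034, -0.0, 0.0]
ft_force: [-0.5, 0.5, -4.4]
width: 0.0531
grip_force: 35.0
[ 0.82860832  0.31162155 -0.62747475  1.78648008  0.20253981  1.10838941
 -1.36895792] (array([ 0.7, -0.6, -0. ]), 'yaw', np.float64(-86.1), 'turn', np.float64(-0.05817543362088884))
[649 648 647 650 630 648 650 689 142  67  69  54   0 592 652 650 653 598
 310 291] [500 500 499 499 451 300 377 594 535 536 535 531 531 528 529 526 512 509
 504 647] [509 510 515 515 511 516 524 524 403  72 111 120 124 122 115 119 123 122]
```

View pics/w13.png

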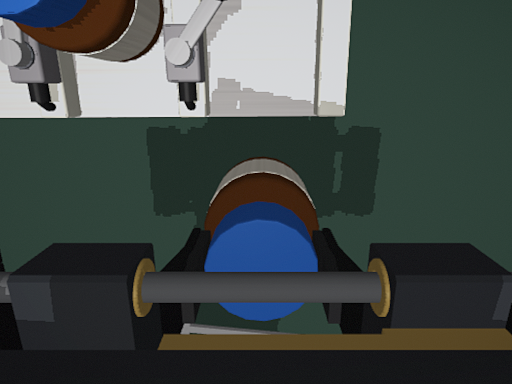

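Berth 1 is framed the same way (dividers at 204 and 318, bottle at 261), so I repeat the slide.

```bash
python3 -m crank '[[[0,-2,8,0,-1],[20,-2,8,0,-1],[40,-2,8,0,-1],[60,-2,8,0,-1],[75,-2,8,0,-1],[90,-2,8,0,-1],[100,-2,8,0,-1],[110,-2,8,0,-1],[118,-2,8,0,-1],[124,-2,8,0,-1],[128,-2,8,0,-1],[132,-2,8,0,-1],[135,-2,8,0,-1],[135,-2,8,0,-1]]]'
python3 -m crank '[[[0,0,1,0,-1],[0,0,2,0,-1],[0,0,2,0,-1]]]'
```

```text
time: 40.05
ee_pos: [0.6414, -0.1849, 0.1027]
eef_rot: [0.999, 0.035, 0.0, 0.0]
ft_force: [0.0, -0.5, -3.7]
width: 0.0534
grip_force: 35.0
time: 40.35
ee_pos: [0.641, -0.1851, 0.1006]
eef_rot: [0.999, 0.035, 0.0, 0.0]
ft_force: [-0.9, -1.2, -4.4]
width: 0.0534
grip_force: 35.0
```

```bash
python3 -m crank '[[[1,0,0.5,0,-1],[1,0,1,0,-1],[1,0,1,0,-1]]]'
python3 -m crank '[[[0,0,0,0,-1],[0,0,0,0,0.4],[0,0,0,0,0.4],[0,0,0,0,0.4],[0,0,0,0,0.4],[0,0,0,0,0.4]]]'
python3 -m crank '[[[0,0,-10,0,0.6],[0,0,-40,0,0.6],[0,0,-80,0,0.6],[0,0,-120,0,1],[-60,-40,-170,0,1],[-90,-40,-170,0,1],[-100,-40,-170,0,1],[-100,-40,-170,0,1],[-100,-40,-170,0,1],[-100,-40,-170,0,1]]]'
python3 - <<'E'
from h import *
shot("wrist","w14");t=shot("top","t14");R_,G,B=rgb(t)
for a,ce,b in blobs((B>120)&(R_<90)): print("blue",a,ce,ray(t,*ce,.118))
E
```

```text
time: 40.65
ee_pos: [0.6423, -0.185, 0.1008]
eef_rot: [0.999, 0.035, 0.0, 0.0]
ft_force: [-3.8, -1.1, 6.4]
width: 0.0532
grip_force: 35.0
time: 41.25
ee_pos: [0.6421, -0.1848, 0.0995]
eef_rot: [0.999, 0.035, 0.0, -0.0]
ft_force: [-0.0, 0.6, -0.0]
width: 0.0606
grip_force: 0.0
time: 42.25
ee_pos: [0.54, -0.152, 0.2694]
eef_rot: [0.999, 0.035, 0.0, -0.0]
ft_force: [0.2, 0.8, -0.3]
width: 0.0866
grip_force: 0.0
blue 105 [242.9047619   79.20952381] [0.82214711 0.05185431 0.118     ]
blue 277 [290.03610108 145.54512635] [ 0.63383691 -0.083697    0.118     ]
blue 179 [325.54748603 141.63687151] [ 0.64646821 -0.18399557  0.118     ]
```

View pics/w14.png

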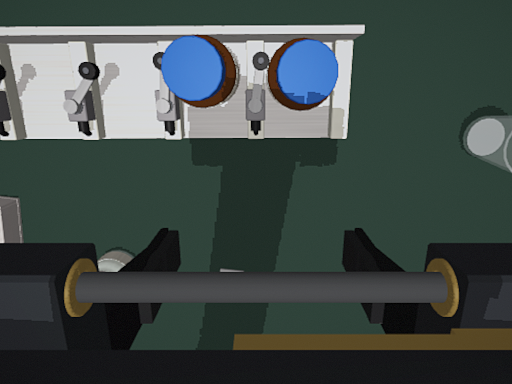

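Both bottles are against the back wall with their roller arms pushed aside, at (165,90) and (258,90). No other bottles are on the bench. I hand in.

```bash
python3 -c "
from bench import r
print(r.close_job())"
```

```text
the job is handed in; nothing more can be done
None
```

I handed the job in at 42 s of robot time: the spent cartridge stands in the white tray, the new one is locked in the dryer and held against an upward pull, and both bottles on the bench are against the back wall in berths 1 and 2 with their roller arms pushed aside (judged from the wrist picture, as the switch angles can't be read directly).

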